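# Plug in the spare relay and hold the terminal cover open for probing

## Robot

A 6-joint arm with a two-finger parallel gripper is mounted at the origin on the work surface. World frame = base frame: x ahead of the robot, y to its left, z up, the work surface at z = 0. Lengths are in m, angles in rad, forces in N, time in s.
With the tool pointing down it reaches from about 0.4 to 0.825 m from the base axis. Payload 7 kg.
Tool frame: the origin (TCP) lies on the centre line of the jaws, within the pads' length; the fingertips stand 19 mm ahead of it and the grasp point (between the pads) is the TCP; z points along the fingers, y is the line along which they close (so a half turn about z gives the same grasp; the last joint's range is limited). The gripper opens to 88 mm and grips with 3 to 60 N. Pads are 19 mm wide; open, the fingers measure 130 mm over their backs; the gripper's body (78 mm by 193 mm) begins 47 mm behind the grasp point.
Start: joints at [-0.978, 0.359, 0.012, 0, -1.224, -0.288], TCP at [0.203, -0.644, 0.246] pointing down, gripper open.
Joint ranges: [-3.07, 3.07], [-1.43, 2.12], [-1.02, 1.25], [-3.03, 1.67], [-3.05, -0], [-3.03, 3.03]. Speed limits (rad/s): [2.39, 2.39, 3.01, 3.14, 3.14, 3.14].

## Interface

Orientations are given as [roll, pitch, yaw] about the fixed x, y, z axes, in that order (R = Rz(yaw) Ry(pitch) Rx(roll)).
In Python, from station import arm, imaging, models gives the robot as it stands.
- The arm moves only by the tool play_rows, never from a script. Its arguments are lists of equal length, an entry for each row: "travel": the shift along the tool's x, y, z in units of 25 mm (1.0 is 25 mm), a list of three; "twist": the turn about the tool's z in units of 0.15 rad (1.0 is 0.15 rad). A call has 1 to 8 rows; each row shifts and turns the commanded pose from where the row before left it, along the tool's axes as they then stand; what a row does not reach is not made up. A row lasts 1/8 s, in which the tool goes at most 62.5 mm and 10.7 degrees, less where a joint would pass 70% of its speed; a pose out of reach is approached as far as the arm can. A call with a number of a shift or a turn outside -1 to 1 is refused whole. A call with a gripper value outside its range is refused whole. "fingers" is the opening, from 0 (shut) to 1 (fully open), set as the call begins (left out, the last holds). The fingers move at their own pace and stop on an object; "newtons" is the grip in N (left out, the last holds). Time passes only in rows, so rows that do not move let the fingers close. It gives the time, the measured TCP pose, the force, the opening and the grip force at its end, in the units of the state.
- arm.get_state(): the state, without advancing time (a new reading comes with each control period).
- imaging.grab_frame(name): name is "scene" or "top" or "wrist"; returns a dict with "pixels" (420x560x3 uint8, red, green, blue), "fx", "fy", "cx", "cy" (pixels), "R" (3x3) and "t" (3): a world point X has camera coordinates R X + t; the wrist camera has in their place "T_tool_cam" (4x4, takes a point from camera to tool coordinates, whose origin is the TCP and whose axes are the flange's). Camera axes: x right, y down, z forward; pixel columns grow to the right and rows downward; lengths in m; the calibration is good to about 2 mm. A picture is of the moment at which its call begins: read the wrist's pose just before it. There is no depth.
- arm.job_done(): hands the job in; it is judged then, once.
Trained networks look in the newest picture that a camera, given by its name, has taken for a name from the list of things; names that differ only in an ending like _2 or _b are one class to them, and where a whole thing is asked for, a point or a joint stands for the part that bears it (a point fixed in the world has none). Each returns a list of dicts, best first, with "confidence" (0 to 1); they miss things now and then, are a little off and sometimes report something else, mostly with a low value. They report only what shows in the picture. A call takes as long as a camera call. They do not tell look-alikes from the thing itself.
- models.boxes_of(name, camera): "extent" ([centre column, centre row, width, height] in pixels, round what is visible of it).
- models.silhouettes(name, camera): "pixels" (420x560 bool, what is visible of it) and "extent" ([centre column, centre row, width, height] in pixels, round what is visible of it).
The state is a dict: "t": time; "q": joint angles; "qd": joint speeds; "joint_efforts": joint torques, N m; "eef_pos": TCP position; "ee_rot": TCP orientation; "force": force on the tool from outside, world axes, zero at the start; "moment": the same for the moment, N m; "width": finger opening in m; "gripper_force": force on a finger pad.
Only numpy, scipy, OpenCV 4.12 (cv2) and the standard library are available. Lean on these libraries where they do the work, as an engineer would, in place of code of your own. Each camera call takes 0.05 s, during which the arm holds its last target. There are 200 camera calls.

## Task

The control unit on the bench is missing a relay: plug the spare square-cased relay fully home into the one empty relay base and let go of it. Then lift the unit's self-closing terminal cover to 60 degrees and keep holding it there, still, with the gripper so that I can put the meter probes on the terminals: finish while holding it, with nothing else propping it. Leave the other things on the bench where they are.

Things in the scene. Friction and masses are not known exactly. Their poses are not given: they have to be found in the camera images.
- unit: fixed control unit lying on its back on the bench: steel plate 280 (x) x 230 (y) x 12. Its front half (x from -140 to -4) is the grey terminal box, 52 high, under the cover; the rear half is the rail with three relay bases side by side along y, 62 between centres. Origin: centre of its underside, +x away from the box, z up. Its place and yaw vary
- cover (a joint): angle of the terminal cover in rad: 0 shut, 1.047 = 60 degrees open, stop at 1.30. It is a steel panel of 0.32 to 0.5 kg, 140 deep (x) x 234 wide (y) x 4 thick (front lip 12 down), top at 57 above the bench when shut, hinged at its rear edge (along the unit's y) with a light closing spring (0.05 N m per rad): let go, it falls shut from any angle. Its front edge swings up and back
- cover_hinge (a point): point on the cover's hinge axis, mid-width, 53 above the bench; the axes turn with the cover: y along the hinge axis, -x towards the free edge, z out of the panel's outer face
- cover_handle (a point): centre of the bow handle's bar: a round steel bar, dia 10, 110 long along y, on two legs at its ends (100 mm free between them), its axis 35 mm above the panel's outer face, 122 in front of the hinge axis and 39 above it in the cover's axes; 92 above the bench when shut. Same axes as cover_hinge; the round bar can turn in the fingers
- socket: the empty relay base, fixed on the unit's rail: 80 (x) x 42 (y) x 30 block, top 50 above the bench, with a rectangular socket in the middle of its top. Origin: centre of its underside; x along its length and parallel to the unit's x. It is the left, middle or right one of the three bases
- socket_mouth (a point): centre of the socket's mouth, level with the top of the empty base: hole 32 (x) x 24 (y), 14 deep, square-edged. Axes as the base
- base_a: fixed base like the empty one, with a relay in it: its black case, 38 x 30, rises to 96 above the bench. Origin: centre of the base's underside
- base_b: another such base with a relay in it, alike. Origin: centre of the base's underside
- relay: the loose spare relay, standing upright on the bench, 0.06 to 0.13 kg: black case 38 (x) x 30 (y) x 46 high above a grey plug foot 30 (x) x 22 (y) x 12 high, its lowest 4 mm tapering by 2 mm a side; 58 high in all. Fits either way round; fully home, its case rests on the base and its foot is 12 mm below the mouth. Origin: centre of the foot's underside, z up
- round_relay: round plug-in relay, black, upright, dia 38, 60 high, on a dia 33 round foot; does not fit. Origin: centre of its underside. To be left alone
- loupe: black eyeglass loupe, upright, dia 28 at the foot and 38 at the top, 36 high. Origin: centre of its underside. To be left alone
- jar: small white jar with a red cap, dia 52, 65 high. Origin: centre of its underside. To be left alone
- screwdriver: screwdriver lying flat, 170 long along its x, handle dia 26 at the -x end. Origin: middle of its length, on the bench. To be left alone
- pliers: pliers lying flat, 165 long, 50 wide, 12 thick, red grips to -x. Origin: near the joint, on the bench. To be left alone
- multimeter: yellow multimeter lying face up, 150 x 78 x 34. Origin: centre of its underside. To be left alone
There are look-alikes about, which are no part of the job. What is shaped like the relay but blue is not meant.

How it is judged:
By the outcome, as a careful person would: the job done as asked, in the order asked, and still so for the second after the job is handed in, while the arm keeps its last pose, push and grip.
It also fails if it takes over 54 s, if anything falls off the work surface, if the arm or the gripper's body presses on something with over 40 N, if the wrist force passes 120 N, or if a joint passes its speed limit or range.

## Working session

There is one attempt and no reset: what is moved stays moved. The work goes in short steps, Python scripts to look and compute and a tool call to move; the robot and the scene stay as the last step left them, time stands still between calls to the robot, and variables do not carry over. Pictures are saved under pics/ and viewed, at most 10 in all, crops included, and the job is handed in when it is done.

Besides the shell and the picture viewer there is one more tool, called after "Emit:" as a command line: name --pt "numbers of a row" for each row, then --argument value for the rest. play_rows: Moves the arm, as the interface text tells. Shifts and turns lie within -1 to 1; 1 stands for 25 mm of shift or 0.15 rad of turn. Its arguments: {"type":"object","properties":{"travel":{"type":"array","items":{"type":"array","items":{"type":"number"}}},"twist":{"type":"array","items":{"type":"number"}},"fingers":{"type":"number"},"newtons":{"type":"number"}},"required":["travel","twist"]}

```bash
ls; mkdir -p pics; python3 - <<'E'
from station import arm, imaging, models
import cv2
s=arm.get_state(); print({k:(v if not hasattr(v,'round') else v) for k,v in s.items()})
for c in ("scene","top"):
    f=imaging.grab_frame(c); cv2.imwrite(f"pics/{c}0.png",cv2.cvtColor(f["pixels"],cv2.COLOR_RGB2BGR))
    print(c,f["fx"],f["cx"],f["cy"],f["R"],f["t"])
    for n in ["unit","cover","cover_handle","socket","base_a","relay","round_relay","loupe"]:
        print(n,[(round(b["confidence"],2),[int(x) for x in b["extent"]]) for b in models.boxes_of(n,c)[:5]])
E
```

```text
pics
{'t': 0.0, 'q': array([-9.77920433e-01,  3.59353856e-01,  1.10504936e-02, -3.68975484e-04,
       -1.22406768e+00, -2.88087238e-01]), 'qd': array([ 0.00069226, -0.00134237,  0.00147572, -0.00130316, -0.00236212,
       -0.0017038 ]), 'joint_efforts': array([ 4.92872332e-04, -5.82720244e+01,  2.93052399e+01,  6.99735001e+00,
        6.73428556e-03, -2.09383011e-04]), 'eef_pos': array([ 0.20239978, -0.64346144,  0.24463697]), 'ee_rot': array([ 3.13998428e+00, -1.14885262e-04, -2.83692956e+00]), 'force': array([0.40196663, 0.14560346, 0.30746398]), 'moment': array([-0.01268724,  0.00104457, -0.01945121]), 'gripper_force': 0.0, 'width': 0.08750318084618688}
scene 494.7095518747398 278.494323550828 215.3131657439752 [[-0.29892767  0.95419415 -0.01248065]
 [ 0.66092377  0.19758319 -0.72397559]
 [-0.6883473  -0.2246651  -0.68971268]] [ 0.23794033 -0.23247563  1.6113215 ]
unit [(0.91, [319, 273, 130, 129]), (0.57, [329, 241, 105, 66]), (0.54, [285, 276, 28, 34])]
cover [(0.92, [327, 240, 101, 64])]
cover_handle [(0.58, [329, 239, 105, 61])]
socket [(0.7, [337, 294, 28, 36]), (0.24, [431
[... 198 characters left out ...]
 [446, 311, 16, 24])]
top 434.811531985402 269.33018810394344 205.13355417062567 [[-0.15425617 -0.98802913 -0.00186419]
 [-0.9646063   0.15100715 -0.21617476]
 [ 0.21386847 -0.03154808 -0.97635291]] [-0.00967573  0.5249288   1.02319855]
unit [(0.86, [221, 203, 98, 113]), (0.26, [101, 204, 14, 14])]
cover [(0.82, [219, 229, 98, 65]), (0.62, [220, 201, 98, 114])]
cover_handle [(0.67, [219, 227, 98, 63]), (0.3, [193, 176, 21, 32])]
socket [(0.82, [192, 176, 19, 35])]
base_a [(0.85, [216, 173, 16, 36]), (0.55, [240, 172, 20, 34]), (0.47, [221, 203, 101, 118])]
relay [(0.77, [361, 221, 18, 13]), (0.62, [388, 201, 20, 18])]
round_relay [(0.63, [114, 253, 22, 14])]
loupe [(0.71, [99, 204, 14, 15])]
```

```bash
python3 - <<'E'
import cv2,numpy as np
a=cv2.imread("pics/scene0.png")[150:360,130:480]; b=cv2.imread("pics/top0.png")[110:300,60:430]
cv2.imwrite("pics/s0c.png",cv2.resize(a,None,fx=2.28,fy=2.28,interpolation=2)); cv2.imwrite("pics/t0c.png",cv2.resize(b,None,fx=2.16,fy=2.16,interpolation=2))
E
```

```text
(no output)
```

View pics/s0c.png

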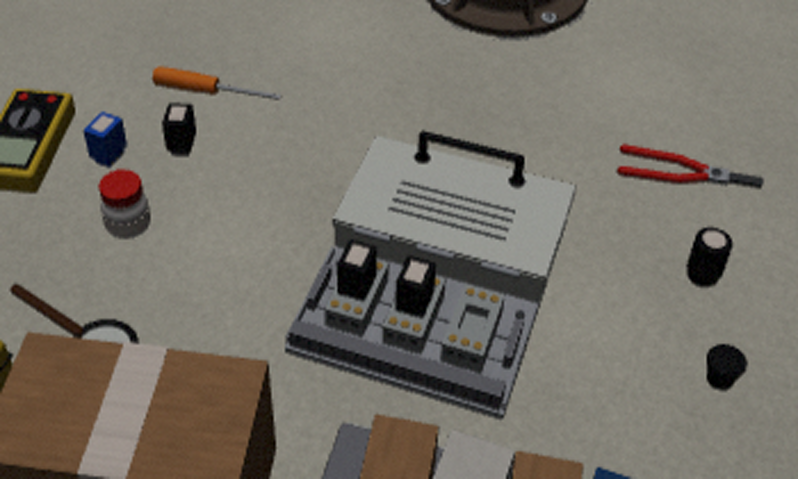

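View pics/t0c.png

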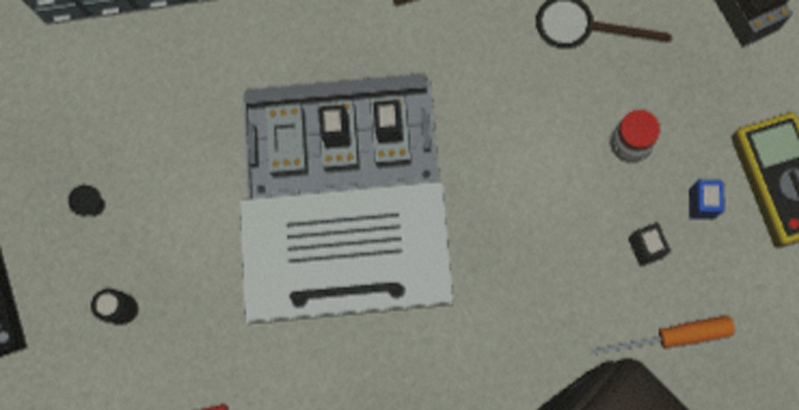

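```bash
cat > h.py <<'E'
import numpy as np, cv2
from station import arm, imaging, models
from scipy.spatial.transform import Rotation as Ro
from scipy.optimize import minimize
def cam(name):
    """frame with K,R,t (world->cam)"""
    s=arm.get_state() if name=="wrist" else None
    f=imaging.grab_frame(name)
    if s is not None:
        T=np.eye(4); T[:3,:3]=Ro.from_euler("xyz",s["ee_rot"]).as_matrix(); T[:3,3]=s["eef_pos"]
        W=np.linalg.inv(T@np.array(f["T_tool_cam"])); f["R"],f["t"]=W[:3,:3],W[:3,3]
    f["R"]=np.array(f["R"]); f["t"]=np.array(f["t"]); return f
def proj(f,X):
    c=np.atleast_2d(X)@f["R"].T+f["t"]
    return np.c_[f["fx"]*c[:,0]/c[:,2]+f["cx"],f["fy"]*c[:,1]/c[:,2]+f["cy"]]
def back(f,uv,z):
    u=np.atleast_2d(uv).astype(float)
    d=np.c_[(u[:,0]-f["cx"])/f["fx"],(u[:,1]-f["cy"])/f["fy"],np.ones(len(u))]@f["R"]
    o=-f["R"].T@f["t"]; return o+d*((z-o[2])/d[:,2])[:,None]
def box(x0,x1,y0,y1,z0,z1): return np.array([[x,y,z] for x in(x0,x1) for y in(y0,y1) for z in(z0,z1)])
RELAY=[box(-.019,.019,-.015,.015,.012,.058),box(-.015,.015,-.011,.011,.004,.012)]
COVER=[box(-.144,-.004,-.117,.117,.045,.057)]
UNIT=[box(-.14,.14,-.115,.115,0,.012),box(-.144,-.004,-.117,.117,.01,.057)]
def place(B,p):
    c,s=np.cos(p[2]),np.sin(p[2]); R=np.array([[c,-s,0],[s,c,0],[0,0,1]])
    return [b@R.T+[p[0],p[1],0] for b in B]
def render(f,B,p):
    m=np.zeros((420,560),np.uint8)
    for b in place(B,p):
        cv2.fillConvexPoly(m,cv2.convexHull(np.round(proj(f,b)*16).astype(np.int32)),255,cv2.LINE_AA,4)
    return m/255.
def fit(views,B,p0):
    """views: list of (frame,mask)"""
    def cost(p):
        return sum(1-np.minimum(r,m).sum()/np.maximum(r,m).sum() for f,m in views for r in [render(f,B,p)])
    best=None
    for y in np.atleast_1d(p0[2]):
        S=np.array([[p0[0],p0[1],y]]+[[p0[0]+.01,p0[1],y],[p0[0],p0[1]+.01,y],[p0[0],p0[1],y+.2]])
        r=minimize(cost,S[0],method="Nelder-Mead",options=dict(initial_simplex=S,xatol=1e-4,fatol=1e-4))
        if best is None or r.fun<best.fun: best=r
    return best.x,best.fun
E
python3 - <<'E'
from h import *
F={c:cam(c) for c in("top","scene")}
o=F["top"]; p=back(o,[[361,221]],.04)[0]; print(p)
V={}
for c,f in F.items():
    for n in("relay","unit"):
        for s in models.silhouettes(n,c)[:3]:
            e=s["extent"]; tgt={"relay":{"top":(361,221),"scene":(211,205)},"unit":{"top":(221,203),"scene":(319,273)}}[n][c]
            if np.hypot(e[0]-tgt[0],e[1]-tgt[1])<12: V[c,n]=s["pixels"]; break
    print(c,[k for k in V], [v.sum() for v in V.values()])
for c in F:
    if (c,"relay") in V: print("relay",c,fit([(F[c],V[c,"relay"])],RELAY,[p[0],p[1],[0,.5,1,1.5,2.2,2.7]]))
print("relay both",fit([(F[c],V[c,"relay"]) for c in F if (c,"relay") in V],RELAY,[p[0],p[1],[0,.5,1,1.5,2.2,2.7]]))
p=back(o,[[221,203]],.03)[0]; print(p)
for c in F:
    if (c,"unit") in V: print("unit",c,fit([(F[c],V[c,"unit"])],UNIT,[p[0],p[1],[0,.2,-.2]]))
q=back(o,[[192,176]],.05)[0];print("socket",q)
# direct label quads
E
```

```text
[ 0.44521156 -0.31179109  0.04      ]
top [('top', 'relay'), ('top', 'unit')] [np.int64(260), np.int64(8259)]
scene [('top', 'relay'), ('top', 'unit'), ('scene', 'relay'), ('scene', 'unit')] [np.int64(260), np.int64(8259), np.int64(245), np.int64(7933)]
relay top (array([ 0.44056685, -0.30945745,  0.34578936]), np.float64(0.1596261491578158))
relay scene (array([ 0.44513045, -0.31061263,  3.60792147]), np.float64(0.2137095748199791))
relay both (array([ 0.44155299, -0.3110255 ,  0.39865329]), np.float64(0.4181083234092453))
[0.5477352  0.02952231 0.03      ]
unit top (array([ 0.56303336,  0.03457113, -0.05952567]), np.float64(0.18674056182043108))
unit scene (array([ 0.5589299 ,  0.03076432, -0.05950439]), np.float64(0.2706755749148311))
socket [0.62407218 0.09157502 0.05      ]
```

Emit:
play_rows --pt "0 0 0" --pt "0 0 0" --pt "0 0 0" --pt "0 0 0" --pt "0 0 0" --pt "0 0 0" --pt "0 0 0" --pt "0 0 0" --twist '[-1, -1, -1, -1, -1, -1, -1, -1]'

```text
t: 2.2
eef_pos: [0.2026, -0.6439, 0.2456]
ee_rot: [3.142, 0.0, -1.632]
force: [0.1, -0.4, 0.1]
width: 0.0879
gripper_force: 0.0
```

Emit:
play_rows --pt "0 0 0" --pt "0 0 0" --pt "0 0 0" --twist '[-1, -1, -0.9]'

```text
t: 2.58
eef_pos: [0.2025, -0.6439, 0.2455]
ee_rot: [3.142, 0.0, -1.197]
force: [1.4, -1.0, -0.0]
width: 0.0876
gripper_force: 0.0
```

```bash
cat >> h.py <<'E'
def units(target,yaw=None):
    """total tool-frame shift (units of 25 mm) and twist (units of .15) to target"""
    s=arm.get_state(); R=Ro.from_euler("xyz",s["ee_rot"]).as_matrix()
    y=s["ee_rot"][2]; dy=0 if yaw is None else (y-yaw+np.pi/2)%np.pi-np.pi/2
    print("t",round(s["t"],2),"pos",s["eef_pos"].round(4),"rot",s["ee_rot"].round(3),"F",s["force"].round(1),"w",round(s["width"],4),"gf",round(s["gripper_force"],1))
    print("units",(R.T@(np.array(target)-s["eef_pos"])/.025).round(2),"twist",round(dy/.15,2))
E
python3 - <<'E'
from h import *
units([.442,-.311,.2],-1.20)
print(imaging.grab_frame("wrist")["T_tool_cam"]); print(arm.get_state()["q"])
E
```

```text
t 2.58 pos [ 0.2025 -0.6439  0.2455] rot [ 3.142  0.    -1.197] F [ 1.4 -1.  -0. ] w 0.0876 gf 0.0
units [ -8.9  -13.78   1.82] twist 0.02
[[ 3.38347057e-04 -9.65078109e-01 -2.61962074e-01  7.07284784e-02]
 [ 9.99999856e-01  2.17237569e-04  4.91276405e-04  1.27206347e-03]
 [-4.17212100e-04 -2.61962202e-01  9.65078044e-01 -1.38741271e-01]
 [ 0.00000000e+00  0.00000000e+00  0.00000000e+00  1.00000000e+00]]
[-9.77855015e-01  3.58611462e-01  1.18710836e-02 -2.35386151e-05
 -1.22407384e+00  1.35774183e+00]
```

Emit:
play_rows --pt "-0.64 -0.98 0" --pt "-0.64 -0.98 0" --pt "-0.64 -0.98 0" --pt "-0.64 -0.98 0" --pt "-0.64 -0.98 0" --pt "-0.64 -0.98 0" --pt "-0.64 -0.98 0" --pt "-0.64 -0.98 0" --twist '[0, 0, 0, 0, 0, 0, 0, 0]'

```text
t: 3.62
eef_pos: [0.3397, -0.453, 0.2457]
ee_rot: [-3.141, -0.0, -1.204]
force: [1.4, -0.0, -0.2]
width: 0.0875
gripper_force: 0.0
```

Emit:
play_rows --pt "-0.64 -0.98 0.2" --pt "-0.64 -0.98 0.2" --pt "-0.64 -0.98 0.2" --pt "-0.64 -0.98 0.2" --pt "-0.64 -0.98 0.2" --pt "-0.6 -0.98 0.2" --pt "0 0 0" --pt "0 0 0" --twist '[0, 0, 0, 0, 0, 0, 0, 0]'

```text
t: 4.62
eef_pos: [0.442, -0.3123, 0.2157]
ee_rot: [-3.142, -0.0, -1.202]
force: [0.2, -0.1, 0.6]
width: 0.0875
gripper_force: 0.0
```

```bash
python3 - <<'E'
from h import *
f=cam("wrist"); cv2.imwrite("pics/w1.png",cv2.cvtColor(f["pixels"],cv2.COLOR_RGB2BGR))
print(f["fx"],proj(f,[[.442,-.311,.03]]))
for s in models.silhouettes("relay","wrist"):
    print(s["confidence"],s["extent"],s["pixels"].sum())
    g=back(f,[s["extent"][:2]],.035)[0]
    print(fit([(f,s["pixels"])],RELAY,[g[0],g[1],[0.3,0.8,1.4,2.,2.6]]))
units([.442,-.311,.2],-1.2)
E
```

```text
352.5883147391835 [[274.87405271 190.8837937 ]]
0.86 [262.1, 91.5, 59.3, 53.1] 1762
(array([ 0.48344754, -0.38859891, -0.21165553]), np.float64(0.11212247567817524))
0.83 [276.1, 195.3, 47.9, 43.8] 1820
(array([ 0.44169033, -0.31138249,  0.20731955]), np.float64(0.07243662470660972))
t 4.72 pos [ 0.4417 -0.3127  0.2158] rot [-3.141 -0.    -1.203] F [ 0.2  0.6 -0.2] w 0.0875 gf 0.0
units [-0.06 -0.03  0.63] twist -0.02
```

View pics/w1.png

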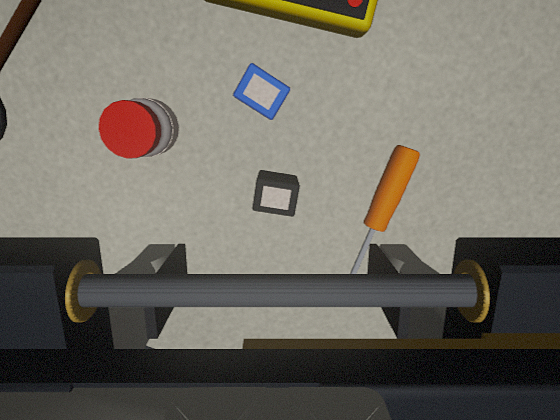

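```bash
python3 - <<'E'
from h import *
f=cam("wrist"); im=cv2.cvtColor(f["pixels"],cv2.COLOR_RGB2BGR)
c=im[50:235,215:425]; cv2.imwrite("pics/w1c.png",cv2.resize(c,None,fx=3.2,fy=3.2,interpolation=cv2.INTER_CUBIC))
m=np.zeros((420,560),np.uint8); m[165:230,240:315]=(im[165:230,240:315].min(2)>165)
# label: brightest blob
g=im[175:222,245:308].min(2); _,b=cv2.threshold(g,0,255,cv2.THRESH_OTSU); 
n,l,st,_=cv2.connectedComponentsWithStats((g>185).astype(np.uint8)); print(st[:5])
k=1+st[1:,4].argmax(); ys,xs=np.where(l==k); pts=back(f,np.c_[xs+245,ys+175],.058)
r=cv2.minAreaRect((pts[:,:2]*1e3).astype(np.float32)); print(r)
E
```

```text
[[   0    0   63   47 2961]]Traceback (most recent call last):
  File "<stdin>", line 8, in <module>
ValueError: attempt to get argmax of an empty sequence
```

View pics/w1c.png

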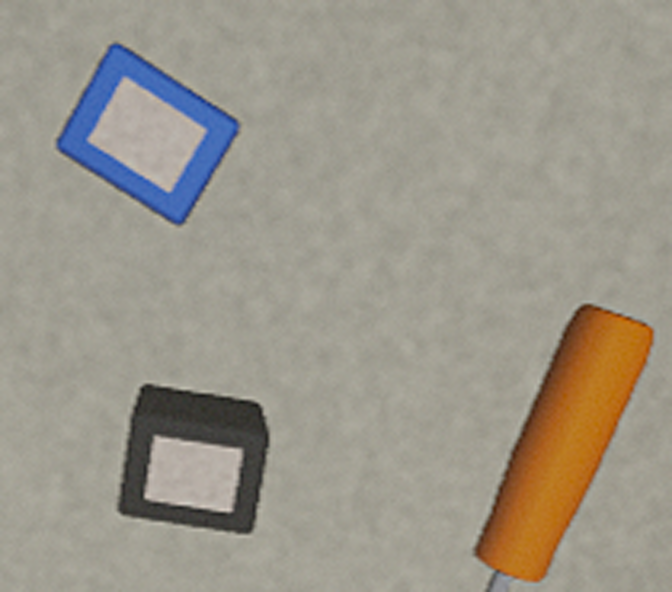

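```bash
python3 - <<'E'
from h import *
f=cam("wrist")
for q in ([(152,435),(243,448),(236,515),(143,500)],[(131,508),(252,533),(266,436),(143,418)]):
    P=back(f,np.array(q)/3.2+[215,50],.058)[:,:2]
    print(P.round(4).tolist(),P.mean(0),cv2.minAreaRect((P*1e3).astype(np.float32)))
    d=P[1]-P[0]; e=P[2]-P[3]; print(np.arctan2(d[1],d[0]),np.arctan2(e[1],e[0]))
E
```

```text
[[0.4553, -0.3175], [0.4312, -0.323], [0.4261, -0.3049], [0.4512, -0.2997]] [ 0.44094507 -0.31128592] ((440.6699523925781, -311.2181396484375), (25.68491554260254, 18.755084991455078), 12.748805046081543)
-2.9184516223757924 -2.939437512663848
[[0.4535, -0.2965], [0.4201, -0.3017], [0.4267, -0.3282], [0.4591, -0.321]] [ 0.43984697 -0.31184983] ((439.6064453125, -311.3490905761719), (33.874717712402344, 27.326332092285156), 12.616438865661621)
-2.985439878148624 -2.921393946644368
```

Emit:
play_rows --pt "0 0 0.5" --pt "0 0 0.8" --pt "0 0 0.9" --pt "0 0 0.9" --pt "0 0 0.8" --pt "0 0 0" --twist '[0.55, 0.5, 0, 0, 0, 0]' --fingers 0.68

```text
t: 5.58
eef_pos: [0.4408, -0.3123, 0.1168]
ee_rot: [3.139, 0.002, -1.36]
force: [-0.2, 0.5, 0.8]
width: 0.0598
gripper_force: 0.0
```

```bash
python3 - <<'E'
from h import *
units([.441,-.311,.042],.21-np.pi/2)
f=cam("wrist")
for s in models.silhouettes("relay","wrist"):
    print(s["confidence"],s["extent"],s["pixels"].sum())
    print(fit([(f,s["pixels"])],RELAY,[.441,-.311,[0.2]]))
print(proj(f,arm.get_state()["eef_pos"]))
E
```

```text
t 5.58 pos [ 0.4408 -0.3123  0.1168] rot [ 3.139e+00  2.000e-03 -1.360e+00] F [-0.2  0.5  0.8] w 0.0598 gf 0.0
units [-0.04 -0.03  2.99] twist 0.0
0.73 [228.2, 83.8, 84.7, 78.4] 4339
(array([ 0.441, -0.311,  0.2  ]), np.float64(1.0))
0.69 [273.8, 227.3, 65.2, 63.8] 3923
(array([ 0.44178291, -0.31182934,  0.24891194]), np.float64(0.08407408391376481))
[[270.91512639 282.26050675]]
```

Emit:
play_rows --pt "-0.03 -0.03 0.7" --pt "0 0 0.8" --pt "0 0 0.7" --pt "0 0 0.5" --pt "0 0 0.29" --pt "0 0 0" --twist '[0, 0, 0, 0, 0, 0]'

```text
t: 6.42
eef_pos: [0.4426, -0.3113, 0.0433]
ee_rot: [3.141, 0.0, -1.359]
force: [-0.8, -0.6, 1.1]
width: 0.0594
gripper_force: 0.0
```

Emit:
play_rows --pt "0 0 0" --pt "0 0 0" --pt "0 0 0" --pt "0 0 0" --twist '[0, 0, 0, 0]' --fingers 0.3 --newtons 30

```text
t: 6.92
eef_pos: [0.4428, -0.3113, 0.0437]
ee_rot: [-3.141, -0.0, -1.359]
force: [-0.0, 1.0, 3.0]
width: 0.0378
gripper_force: 30.0
```

Emit:
play_rows --pt "0 0 -0.4" --pt "0 0 -0.8" --pt "0 0 -1" --pt "0 0 -1" --pt "0 0 -1" --pt "0 0 -1" --pt "0 0 -1" --pt "0 0 -0.4" --twist '[0, 0, 0, 0, 0.6, 0.6, 0.6, 0]'

```text
t: 7.92
eef_pos: [0.443, -0.3114, 0.2102]
ee_rot: [-3.139, -0.001, -1.629]
force: [0.2, -0.2, -2.1]
width: 0.0378
gripper_force: 30.0
```

```bash
python3 - <<'E'
from h import *
units([.624,.15,.2],-.06-np.pi/2)
E
```

```text
t 7.92 pos [ 0.443  -0.3114  0.2102] rot [-3.139e+00 -1.000e-03 -1.629e+00] F [ 0.2 -0.2 -2.1] w 0.0378 gf 30.0
units [-18.85  -6.16   0.41] twist 0.01
```

Emit:
play_rows --pt "-0.9 -0.3 0" --pt "-0.95 -0.31 0" --pt "-0.95 -0.31 0" --pt "-0.95 -0.31 0" --pt "-0.95 -0.31 0" --pt "-0.95 -0.31 0" --pt "-0.95 -0.31 0" --pt "-0.95 -0.31 0" --twist '[0, 0, 0, 0, 0, 0, 0, 0]'

```text
t: 8.93
eef_pos: [0.515, -0.1256, 0.2077]
ee_rot: [3.14, 0.0, -1.627]
force: [-0.3, -0.2, -1.1]
width: 0.038
gripper_force: 30.0
```

Emit:
play_rows --pt "-0.95 -0.31 0" --pt "-0.95 -0.31 0" --pt "-0.95 -0.31 0" --pt "-0.95 -0.31 0" --pt "-0.95 -0.31 0" --pt "-0.95 -0.31 0" --pt "-0.95 -0.31 0" --pt "-0.95 -0.31 0" --twist '[0, 0, 0, 0, 0, 0, 0, 0]'

```text
t: 9.93
eef_pos: [0.5888, 0.0611, 0.2082]
ee_rot: [3.141, -0.0, -1.629]
force: [0.1, 0.3, -0.8]
width: 0.038
gripper_force: 30.0
```

Emit:
play_rows --pt "-0.95 -0.31 0.1" --pt "-0.95 -0.31 0.1" --pt "-0.95 -0.31 0.1" --pt "-0.8 -0.31 0.1" --pt "0 0 0" --pt "0 0 0" --twist '[0, 0, 0, 0, 0, 0]'

```text
t: 10.68
eef_pos: [0.6245, 0.1489, 0.1981]
ee_rot: [3.141, -0.0, -1.629]
force: [-0.4, -0.6, -2.0]
width: 0.038
gripper_force: 30.0
```

```bash
python3 - <<'E'
from h import *
f=cam("wrist"); im=cv2.cvtColor(f["pixels"],cv2.COLOR_RGB2BGR)
cv2.imwrite("pics/w2.png",im)
units([.624,.0916,.2],-.06-np.pi/2); print(proj(f,[[.624,.0916,.05]]))
for n in("socket","base_a"):
    for s in models.boxes_of(n,"wrist")[:3]: print(n,s["confidence"],s["extent"],back(f,[s["extent"][:2]],.05))
E
```

```text
t 10.72 pos [0.6244 0.1486 0.1983] rot [ 3.141 -0.    -1.63 ] F [ 0.3 -0.5 -0.7] w 0.0379 gf 30.0
units [ 2.28 -0.12 -0.07] twist 0.01
[[271.77038703 130.12419906]]
socket 0.85 [261.4, 128.3, 101.8, 55.2] [[0.63213735 0.08970682 0.05      ]]
socket 0.39 [454.0, 100.6, 212.0, 199.6] [[0.48084402 0.07738972 0.05      ]]
base_a 0.6 [261.5, 40.0, 108.6, 80.1] [[0.62758614 0.02546348 0.05      ]]
```

View pics/w2.png

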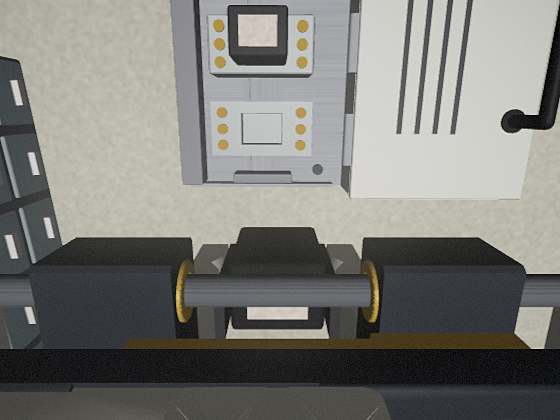

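```bash
python3 - <<'E'
import cv2,numpy as np
im=cv2.imread("pics/w2.png")
a=cv2.resize(im[92:166,200:325],None,fx=6,fy=6,interpolation=cv2.INTER_CUBIC)
b=cv2.resize(im[220:252,200:350],None,fx=5,fy=5,interpolation=cv2.INTER_CUBIC)
o=np.zeros((600,750,3),np.uint8); o[:444,:750]=a; o[444:600,:750]=b[:156]
cv2.imwrite("pics/w2c.png",o)
E
```

```text
(no output)
```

View pics/w2c.png

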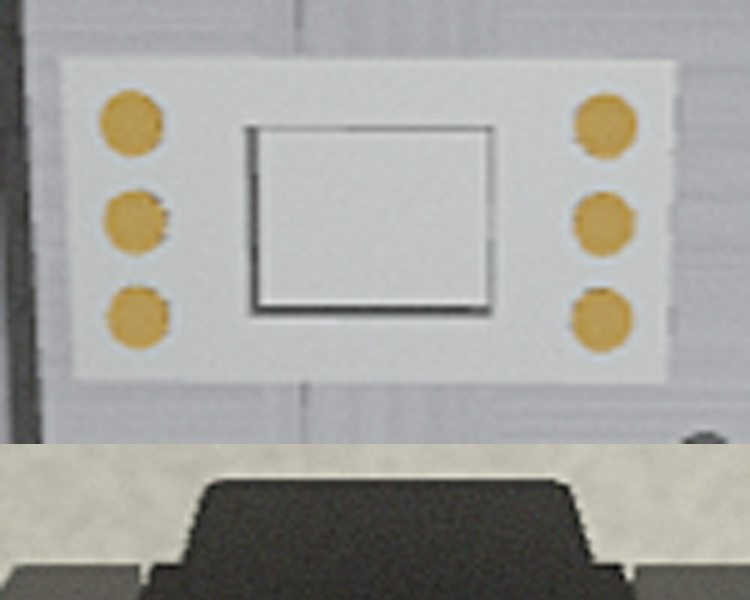

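```bash
python3 - <<'E'
from h import *
f=cam("wrist")
def px(q,s=6,o=(200,92)): return np.array(q)/s+o
B=back(f,px([(62,58),(677,60),(667,382),(74,380)]),.05); M=back(f,px([(246,126),(495,126),(491,316),(251,316)]),.05)
for P in(B,M):
    P=P[:,:2]; print("c",P.mean(0).round(4),"sides",[round(np.hypot(*(P[i]-P[i-1]))*1e3,1) for i in range(4)],"yaw",[round(np.arctan2(*(d[::-1])),4) for d in(P[0]-P[1],P[3]-P[2])],[round(np.arctan2(*(d[::-1]))-np.pi/2,4) for d in(P[3]-P[0],P[2]-P[1])])
s=arm.get_state(); R=Ro.from_euler("xyz",s["ee_rot"]).as_matrix()
# case bottom edge, front face, expected if centred
X=np.array([[.015,y,.0313] for y in(-.019,.019)])@R.T+s["eef_pos"]; print(proj(f,X))
X2=np.array([[.015,y,-.0147] for y in(-.019,.019)])@R.T+s["eef_pos"]; print(proj(f,X2))
units([0.624,.09,.2])
E
```

```text
c [0.6321 0.09  ] sides [np.float64(41.7), np.float64(80.0), np.float64(41.8), np.float64(80.2)] yaw [np.float64(-0.0618), np.float64(-0.0621)] [np.float64(-0.0693), np.float64(-0.0645)]
c [0.632  0.0899] sides [np.float64(24.6), np.float64(32.7), np.float64(24.6), np.float64(32.2)] yaw [np.float64(-0.0587), np.float64(-0.0588)] [np.float64(-0.0582), np.float64(-0.0764)]
[[237.20056931 226.59880423]
 [312.14371356 226.61673099]]
[[224.14686128 264.53314179]
 [323.84920466 264.54986897]]
t 10.88 pos [0.6245 0.1483 0.1986] rot [-3.141  0.    -1.63 ] F [-0.3  0.4 -1.6] w 0.0378 gf 30.0
units [ 2.33 -0.12 -0.06] twist 0.0
```

Emit:
play_rows --pt "0 -0.25 0.4" --pt "0 -0.25 0.8" --pt "0 0 0.8" --pt "0 0 0.8" --pt "0 0 0.7" --pt "0 0 0.5" --pt "0 0 0" --pt "0 0 0" --twist '[0, 0, 0, 0, 0, 0, 0, 0]'

```text
t: 11.88
eef_pos: [0.6375, 0.1483, 0.0989]
ee_rot: [-3.141, 0.0, -1.629]
force: [-0.5, -0.4, -0.8]
width: 0.0377
gripper_force: 30.0
```

```bash
python3 - <<'E'
from h import *
f=cam("wrist"); im=cv2.cvtColor(f["pixels"],cv2.COLOR_RGB2BGR)
cv2.imwrite("pics/w3.png",im); units([.6335,.09,.098],-.0615-np.pi/2)
c=proj(f,[[.632,.09,.05]])[0]; print(c)
cv2.imwrite("pics/w3c.png",cv2.resize(im[20:270,150:400],None,fx=2.4,fy=2.4,interpolation=cv2.INTER_CUBIC))
E
```

```text
t 11.93 pos [0.6376 0.1484 0.0992] rot [-3.140e+00  1.000e-03 -1.629e+00] F [ 0.6  0.3 -0.2] w 0.0377 gf 30.0
units [2.34 0.03 0.05] twist 0.02
[278.97292675 136.83051752]
```

View pics/w3c.png

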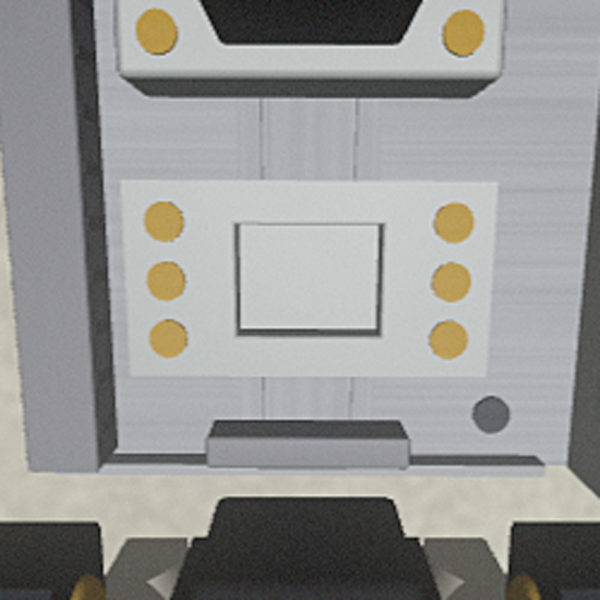

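```bash
python3 - <<'E'
from h import *
f=cam("wrist"); s=arm.get_state(); R=Ro.from_euler("xyz",s["ee_rot"]).as_matrix()
px=lambda q: np.array(q)/2.4+[150,20]
T=lambda P:((P-s["eef_pos"])@R).round(4)
B=back(f,px([(120,181),(499,181),(487,377),(131,377)]),.05); M=back(f,px([(235,222),(383,222),(380,335),(237,335)]),.05)
for P in(B,M): print(T(P.mean(0)[None]),P.mean(0).round(4),[round(np.hypot(*(P[i]-P[i-1])[:2])*1e3,1) for i in range(4)],[round(np.arctan2(*((P[a]-P[b])[[1,0]])),4) for a,b in((0,1),(3,2))])
print(T(back(f,px([(216,498),(397,498)]),s["eef_pos"][2]-.0313)))
E
```

```text
[[0.0583 0.0021 0.0492]] [0.6322 0.0904 0.05  ] [np.float64(42.0), np.float64(80.3), np.float64(42.0), np.float64(80.0)] [np.float64(-0.058), np.float64(-0.0578)]
[[0.0588 0.002  0.0492]] [0.6322 0.0899 0.05  ] [np.float64(24.2), np.float64(31.7), np.float64(24.2), np.float64(31.7)] [np.float64(-0.0579), np.float64(-0.0578)]
[[ 0.0146 -0.0177  0.0313]
 [ 0.0146  0.0206  0.0313]]
```

Emit:
play_rows --pt "0.4 0.02 0" --pt "0.7 0 0" --pt "0.7 0 0" --pt "0.56 0 0" --pt "0 0 0" --pt "0 0 0" --twist '[0, 0, 0, 0, 0, 0]'

```text
t: 12.72
eef_pos: [0.6333, 0.0891, 0.0984]
ee_rot: [-3.141, 0.0, -1.63]
force: [-0.4, -0.4, -1.0]
width: 0.0378
gripper_force: 30.0
```

Emit:
play_rows --pt "0 0 0.16" --pt "0 0 0.16" --pt "0 0 0" --pt "0 0 0" --twist '[0, 0, 0, 0]'

```text
t: 13.22
eef_pos: [0.6331, 0.0894, 0.0902]
ee_rot: [3.142, -0.0, -1.629]
force: [0.3, -0.5, 0.1]
width: 0.0378
gripper_force: 30.0
```

Emit:
play_rows --pt "0 0 0.12" --pt "0 0 0.1" --pt "0 0 0.08" --pt "0 0 0" --pt "0 0 0" --twist '[0, 0, 0, 0, 0]'

```text
t: 13.85
eef_pos: [0.6331, 0.0893, 0.0828]
ee_rot: [3.142, -0.0, -1.629]
force: [0.0, 0.7, -1.3]
width: 0.0379
gripper_force: 30.0
```

Nearly home, with no jamming; press on gently to contact.

Emit:
play_rows --pt "0 0 0.04" --pt "0 0 0.04" --pt "0 0 0" --pt "0 0 0" --twist '[0, 0, 0, 0]'

```text
t: 14.35
eef_pos: [0.6332, 0.0893, 0.0817]
ee_rot: [-3.141, 0.0, -1.629]
force: [-2.5, 0.0, 5.3]
width: 0.0376
gripper_force: 30.0
```

Emit:
play_rows --pt "0 0 0.06" --pt "0 0 0.06" --pt "0 0 0" --pt "0 0 0" --twist '[0, 0, 0, 0]'

```text
t: 14.85
eef_pos: [0.6332, 0.0893, 0.0816]
ee_rot: [-3.14, 0.0, -1.628]
force: [-10.8, 1.3, 28.2]
width: 0.0378
gripper_force: 30.0
```

Emit:
play_rows --pt "0 0 -0.14" --pt "0 0 0" --twist '[0, 0]'

```text
t: 15.1
eef_pos: [0.6334, 0.0894, 0.0817]
ee_rot: [-3.141, 0.0, -1.629]
force: [-2.5, 2.4, 9.2]
width: 0.0379
gripper_force: 30.0
```

Emit:
play_rows --pt "0 0 0" --pt "0 0 0" --pt "0 0 0" --pt "0 0 0" --twist '[0, 0, 0, 0]' --fingers 0.6

```text
t: 15.6
eef_pos: [0.6331, 0.0892, 0.0811]
ee_rot: [3.141, -0.0, -1.629]
force: [-0.3, 0.1, -0.1]
width: 0.0524
gripper_force: 0.0
```

Emit:
play_rows --pt "0 0 -0.4" --pt "0 0 -0.8" --pt "0 0 -1" --pt "0 0 -1" --pt "0 0 -1" --pt "0 0 -0.6" --pt "0 0 0" --twist '[0, 0, 0, 0, 0, 0, 0]'

```text
t: 16.48
eef_pos: [0.6336, 0.0895, 0.2027]
ee_rot: [-3.139, 0.001, -1.629]
force: [-0.2, -0.6, -0.5]
width: 0.0525
gripper_force: 0.0
```

```bash
python3 - <<'E'
from h import *
# unit pose from the socket measurement: bases at unit y = +62,0,-62, unit x by the cover
F={c:cam(c) for c in("top","scene")}
for c,f in F.items():
    for n in("cover","cover_handle"):
        for s in models.silhouettes(n,c)[:2]: print(c,n,s["confidence"],np.round(s["extent"]),s["pixels"].sum())
    for s in models.silhouettes("cover",c)[:1]:
        m=cv2.morphologyEx(s["pixels"].astype(np.uint8),cv2.MORPH_OPEN,np.ones((7,7)))
        print(c,fit([(f,m)],COVER,[.56,.03,[-.06]]))
    im=f["pixels"]; cv2.imwrite(f"pics/{c}2.png",cv2.cvtColor(im,cv2.COLOR_RGB2BGR))
# expected unit centre from socket, x offset unknown
e=np.array([np.cos(-.058),np.sin(-.058)]); n=np.array([-e[1],e[0]])
print(np.array([.6332,.0893])-.062*n)
E
```

```text
top cover 0.84 [219. 228.  96.  64.] 5502
top cover_handle 0.86 [221. 228.  99.  67.] 5638
top (array([ 0.55819103,  0.03378834, -0.06445933]), np.float64(0.02597343744553282))
scene cover 0.95 [327. 240. 101.  60.] 2226
scene cover_handle 0.84 [328. 238. 102.  58.] 2295
scene cover_handle 0.52 [337. 297.  31.  29.] 422
scene (array([ 0.55191386,  0.03302332, -0.05918784]), np.float64(0.5198340559276178))
[0.62960602 0.02740425]
```

Emit:
play_rows --pt "0.3 0.98 0" --pt "0.3 0.98 0" --pt "0.3 0.98 0" --pt "0.3 0.98 0" --pt "0.3 0.98 0" --pt "0.3 0.98 0" --pt "0.3 0.98 0" --pt "0.3 0.98 0" --twist '[0, 0, 0, 0, 0, 0, 0, 0]'

```text
t: 17.88
eef_pos: [0.4331, 0.0406, 0.2012]
ee_rot: [3.142, -0.0, -1.629]
force: [0.1, -0.2, -0.6]
width: 0.0526
gripper_force: 0.0
```

```bash
python3 - <<'E'
from h import *
import time
f=cam("wrist"); f=cam("wrist"); im=cv2.cvtColor(f["pixels"],cv2.COLOR_RGB2BGR)
a=cv2.imread("pics/scene2.png")[215:345,250:385]
o=np.zeros((420,800,3),np.uint8); o[:, :500]=im[:,30:530]; o[:289,500:]=cv2.resize(a,(300,289),interpolation=2)
cv2.imwrite("pics/w4.png",o); units([.432,.039,.1])
s=arm.get_state(); print(proj(f,[[.432,.039,.092]]))
e=np.array([np.sin(.058),np.cos(.058)])
print(proj(f,[[.432+e[0]*k,.039+e[1]*k,.092] for k in(-.055,.055)]))
E
```

```text
t 17.98 pos [0.4318 0.0401 0.2013] rot [ 3.141  0.    -1.629] F [ 0.6 -0.   0.4] w 0.0529 gf 0.0
units [ 0.05 -0.01  4.05] twist 0.0
[[272.67026503 212.12652873]]
[[272.33152871 135.45491168]
 [272.97311821 280.67614198]]
```

View pics/w4.png

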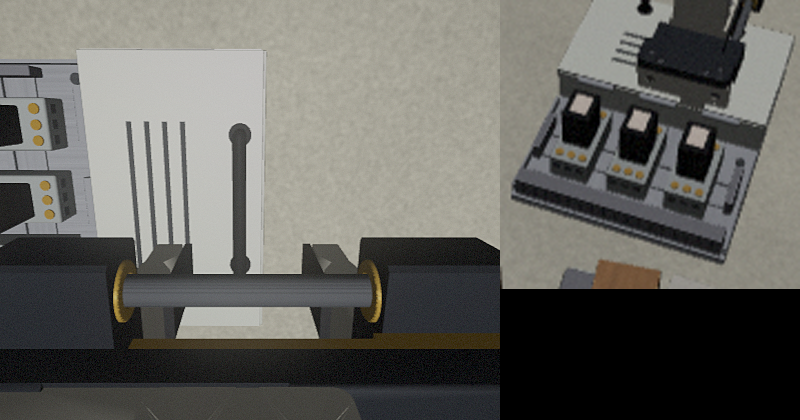

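Emit:
play_rows --pt "0.1 -0.14 0.4" --pt "0.06 0 0.8" --pt "0 0 0.9" --pt "0 0 0.9" --pt "0 0 0.7" --pt "0 0 0.35" --pt "0 0 0" --twist '[0, 0, 0, 0, 0, 0, 0]'

```text
t: 18.85
eef_pos: [0.4372, 0.0364, 0.0993]
ee_rot: [3.14, -0.001, -1.629]
force: [0.2, 0.8, 0.3]
width: 0.0525
gripper_force: 0.0
```

Emit:
play_rows --pt "0 0 0" --pt "0 0 0" --pt "0 0 0" --pt "0 0 0" --pt "0 0 0" --pt "0 0 0" --twist '[0, 0, 0, 0, 0, 0]' --fingers 0 --newtons 25

```text
t: 19.6
eef_pos: [0.4359, 0.0365, 0.1]
ee_rot: [3.14, -0.0, -1.63]
force: [-6.3, 2.7, 5.4]
width: 0.0091
gripper_force: 25.0
```

```bash
python3 - <<'E'
import numpy as np
t=np.radians(np.linspace(0,60,25)); x=-.122*np.cos(t)+.039*np.sin(t); z=.122*np.sin(t)+.039*np.cos(t)
p=np.round(np.c_[-(x-x[0]),-(z-z[0])]/.025,2); d=np.diff(p,axis=0).round(2)
for i in(0,8,16): print([[0,float(a),float(b)] for a,b in d[i:i+8]])
from station import arm; s=arm.get_state(); print(s["eef_pos"],s["ee_rot"],s["q"])
E
```

```text
[[0, -0.07, -0.21], [0, -0.08, -0.21], [0, -0.1, -0.2], [0, -0.1, -0.2], [0, -0.1, -0.2], [0, -0.12, -0.19], [0, -0.12, -0.19], [0, -0.14, -0.17]]
[[0, -0.14, -0.18], [0, -0.15, -0.17], [0, -0.15, -0.16], [0, -0.16, -0.15], [0, -0.17, -0.15], [0, -0.18, -0.14], [0, -0.18, -0.13], [0, -0.18, -0.12]]
[[0, -0.2, -0.12], [0, -0.19, -0.1], [0, -0.2, -0.1], [0, -0.21, -0.09], [0, -0.21, -0.08], [0, -0.21, -0.07], [0, -0.21, -0.06], [0, -0.22, -0.06]]
[0.43594097 0.03650155 0.09997479] [ 3.13950390e+00 -2.73852171e-04 -1.62986915e+00] [ 0.53652743  0.12548019 -0.68669526 -0.00137113 -0.76050407 -0.59460629]
```

Emit:
play_rows --pt "0 -0.07 -0.21" --pt "0 -0.08 -0.21" --pt "0 -0.1 -0.2" --pt "0 -0.1 -0.2" --pt "0 -0.1 -0.2" --pt "0 -0.12 -0.19" --pt "0 -0.12 -0.19" --pt "0 -0.14 -0.17" --twist '[0, 0, 0, 0, 0, 0, 0, 0]'

```text
t: 20.6
eef_pos: [0.4551, 0.0351, 0.1386]
ee_rot: [3.136, -0.001, -1.631]
force: [-12.4, 6.6, 5.4]
width: 0.0091
gripper_force: 25.0
```

Emit:
play_rows --pt "-0.02 -0.1 -0.2" --pt "-0.02 -0.12 -0.18" --pt "0 -0.14 -0.17" --pt "0 -0.16 -0.15" --pt "0 -0.17 -0.15" --pt "0 -0.18 -0.14" --pt "0 -0.18 -0.13" --pt "0 -0.18 -0.12" --twist '[0, 0, 0, 0, 0, 0, 0, 0]'

```text
t: 21.6
eef_pos: [0.4869, 0.0334, 0.1705]
ee_rot: [3.138, -0.002, -1.63]
force: [-10.1, -2.2, 10.1]
width: 0.0092
gripper_force: 25.0
```

Emit:
play_rows --pt "0 -0.18 -0.15" --pt "0 -0.17 -0.14" --pt "0 -0.19 -0.12" --pt "0 -0.2 -0.1" --pt "0 -0.21 -0.08" --pt "0 -0.21 -0.07" --pt "0 -0.21 -0.06" --pt "0 -0.22 -0.06" --twist '[0, 0, 0, 0, 0, 0, 0, 0]'

```text
t: 22.6
eef_pos: [0.5279, 0.031, 0.1902]
ee_rot: [3.14, -0.002, -1.629]
force: [-4.6, -5.8, 4.4]
width: 0.0088
gripper_force: 25.0
```

Emit:
play_rows --pt "0 0 0" --pt "0 0 0" --twist '[0, 0]'

```text
t: 22.85
eef_pos: [0.528, 0.031, 0.1903]
ee_rot: [3.141, -0.002, -1.63]
force: [-3.9, -5.1, 3.1]
width: 0.0092
gripper_force: 25.0
```

```bash
python3 - <<'E'
from h import *
s=arm.get_state(); d=s["eef_pos"]-np.array([.4357,.0365,.1]); print(s["eef_pos"],s["force"])
u=d[0]*np.cos(-.058)+d[1]*np.sin(-.058); w=d[2]
th=np.radians(np.linspace(45,72,271)); x=.122-.122*np.cos(th)+.039*np.sin(th); z=.122*np.sin(th)+.039*np.cos(th)-.039
e=np.hypot(x-u,z-w); i=e.argmin(); print(np.degrees(th[i]),e[i],u,w)
# silhouette fit of cover angle, unit at given pose, other cameras
H=np.array([.5605-.004,.0305]); 
for c in("scene","top"):
    f=cam(c); im=f["pixels"]; cv2.imwrite(f"pics/{c}3.png",cv2.cvtColor(im,cv2.COLOR_RGB2BGR))
    S=models.silhouettes("cover",c)
    print(c,[(round(q["confidence"],2),np.round(q["extent"])) for q in S[:2]])
    for a in (50,55,60,65,70):
        t=np.radians(a); P=box(-.14,0,-.117,.117,0,.004); P[:,2]-=0
        R=np.array([[np.cos(t),0,np.sin(t)],[0,1,0],[-np.sin(t),0,np.cos(t)]])
        p=place([P@R.T],[.5565,.0315,-.058])[0]+[0,0,.053]; q=proj(f,p); lo,hi=q.min(0),q.max(0); print(a,((lo+hi)/2).round(),(hi-lo).round())
E
```

```text
[0.52801241 0.03095578 0.19029022] [-3.91854775 -5.11285096  3.05283946]
59.39999999999999 0.004535835631324193 0.0924785702525944 0.0902902196296585
scene [(0.71, array([328., 233., 104.,  75.]))]
50 [329. 231.] [108.  81.]
55 [329. 231.] [108.  81.]
60 [328. 232.] [107.  81.]
65 [328. 232.] [107.  80.]
70 [327. 233.] [106.  79.]
top [(0.7, array([154., 310.,  31.,  26.]))]
50 [216. 211.] [105.  39.]
55 [215. 209.] [106.  34.]
60 [214. 206.] [106.  29.]
65 [214. 204.] [107.  24.]
70 [213. 201.] [107.  18.]
```

Emit:
play_rows --pt "-0.03 -0.05 0" --pt "-0.03 -0.04 0" --pt "0 0 0" --pt "0 0 0" --twist '[0, 0, 0, 0]'

```text
t: 23.55
eef_pos: [0.5299, 0.031, 0.1906]
ee_rot: [3.14, -0.004, -1.629]
force: [-4.4, -12.0, 6.2]
width: 0.0092
gripper_force: 25.0
```

```bash
python3 - <<'E'
from h import *
print(arm.get_state()["eef_pos"],arm.get_state()["force"])
o=np.zeros((400,800,3),np.uint8)
for k,(c,x,y) in enumerate((("scene",265,185),("top",155,150))):
    f=cam(c); im=cv2.cvtColor(f["pixels"],cv2.COLOR_RGB2BGR)
    o[:,400*k:400*k+400]=cv2.resize(im[y:y+130,x:x+130],(400,400),interpolation=2)
    for a in (55,60,65):
        t=np.radians(a); P=np.array([[-.14,-.117,.004],[-.14,.117,.004],[0,-.117,.004],[0,.117,.004],[-.14,-.117,-.008],[-.14,.117,-.008]])
        R=np.array([[np.cos(t),0,np.sin(t)],[0,1,0],[-np.sin(t),0,np.cos(t)]])
        p=place([P@R.T],[.5565,.0315,-.058])[0]+[0,0,.053]; print(c,a,((proj(f,p)-[x,y])*400/130+[400*k,0]).round().tolist())
cv2.imwrite("pics/v5.png",o)
E
```

```text
[0.52988035 0.03102518 0.19060098] [ -4.43854233 -12.03871253   6.15443408]
scene 55 [[64.0, 18.0], [361.0, 88.0], [29.0, 189.0], [318.0, 267.0], [68.0, 17.0], [363.0, 86.0]]
scene 60 [[59.0, 20.0], [359.0, 91.0], [29.0, 189.0], [318.0, 267.0], [64.0, 17.0], [361.0, 88.0]]
scene 65 [[54.0, 23.0], [357.0, 96.0], [29.0, 190.0], [318.0, 268.0], [59.0, 20.0], [359.0, 91.0]]
top 55 [[748.0, 197.0], [422.0, 229.0], [739.0, 129.0], [452.0, 156.0], [749.0, 212.0], [425.0, 244.0]]
top 60 [[746.0, 181.0], [419.0, 213.0], [739.0, 129.0], [452.0, 156.0], [748.0, 197.0], [422.0, 228.0]]
top 65 [[745.0, 165.0], [416.0, 196.0], [739.0, 128.0], [452.0, 156.0], [746.0, 181.0], [419.0, 212.0]]
```

View pics/v5.png

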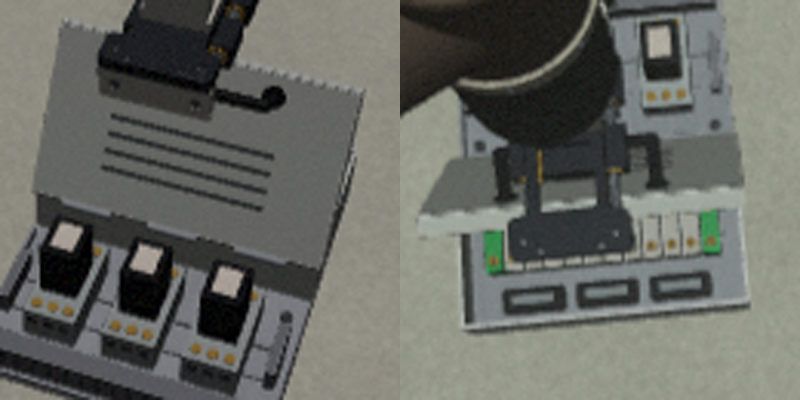

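Emit:
play_rows --pt "0.04 -0.02 0" --pt "0.04 -0.01 0" --pt "0.02 0 0" --pt "0 0 0" --pt "0 0 0" --pt "0 0 0" --twist '[0, 0, 0, 0, 0, 0]' --newtons 35

```text
t: 24.4
eef_pos: [0.5314, 0.0307, 0.191]
ee_rot: [-3.141, -0.001, -1.629]
force: [-5.8, -2.0, 6.7]
width: 0.0088
gripper_force: 35.0
```

Emit:
play_rows --pt "0 0 0" --pt "0 0 0" --pt "0 0 0" --pt "0 0 0" --twist '[0, 0, 0, 0]'

```text
t: 24.9
eef_pos: [0.5314, 0.0307, 0.1909]
ee_rot: [-3.141, -0.001, -1.629]
force: [-4.7, -0.2, 7.0]
width: 0.0088
gripper_force: 35.0
```

```bash
python3 -c "
from station import arm
print(arm.job_done())"
```

```text
the job is handed in; nothing more can be done
None
```

The spare relay is plugged fully home in the empty base and released. The gripper is holding the terminal cover still at about 60 degrees (estimated to within about 1 degree), and the job was handed in at about 25 s.

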